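Dig the handle stock out of the bench caddy and set it in the vise

ROBOT

A 6-joint arm with a two-finger parallel gripper is mounted at the origin on the work surface. World frame = base frame: x ahead of the robot, y to its left, z up, the work surface at z = 0. Lengths are in m, angles in rad, forces in N, time in s.
With the tool pointing down it reaches from about 0.275 to 1 m from the base axis. Payload 8.4 kg.
Tool frame: the origin (TCP) lies midway between the tips of the shut fingers; the grasp point (between the pads) lies 19 mm behind it; z points along the fingers, y is the line along which they close (so a half turn about z gives the same grasp; the last joint's range is limited). The gripper opens to 85 mm and grips with 20 to 120 N. Pads are 22 mm wide; open, the fingers measure 114 mm over their backs; the gripper's body (76 mm by 85 mm) begins 54 mm behind the grasp point. The pads swing forward as they close: fully open they stand 13 mm farther back than shut.
Start: joints at [-1.324, 0.353, 1.633, -0, 1.155, -0.002], TCP at [0.154, -0.606, 0.231] pointing down, gripper open.
Joint ranges: [-2.63, 2.63], [-0.92, 2.1], [0.06, 2.66], [-1.3, 4.44], [0, 2.69], [-3.02, 3.02]. Speed limits (rad/s): [2.22, 2.22, 2.79, 3.14, 3.14, 3.14].

INTERFACE

Orientations are given as a 3x3 rotation matrix whose columns are the frame's x, y, z axes.
In Python, from rig import ctrl gives the robot as it stands. Calls block until the motion is done:
- ctrl.move_to(position, orientation): joint-space move of the TCP to a pose.
- ctrl.move_l(position, v=0.15, frame=None): straight line of the TCP; frame=None keeps the orientation; v is the mean speed in m/s.
- ctrl.goto_joints(angles): joint-space move.
- ctrl.move_gripper(opening, force=None): finger opening in m; force is the grip in N (None keeps the last); returns when the fingers have stopped.
- ctrl.dwell(seconds).
- ctrl.solve_ik(position, orientation): joint angles nearest the present ones, or None.
- ctrl.capture(name): name is "side" or "top" or "wrist"; returns a dict with "frame" (400x640x3 uint8, red, green, blue), "depth" (400x640 float32, m along the optical axis (not along the pixel's ray), 0 where there is no reading), "mtx" (3x3 intrinsics, pixels), "T" (4x4, takes a point from camera to world coordinates). Camera axes: x right, y down, z forward; pixel columns grow to the right and rows downward; lengths in m; the calibration is good to about 2 mm. A picture is of the moment at which its call begins.
A pose or a line that the arm cannot do raises ctrl.IKError and nothing moves.
- ctrl.sign_off(): hands the job in; it is judged then, once.
Trained networks look in the newest picture that a camera, given by its name, has taken for a name from the list of things; names that differ only in an ending like _2 or _b are one class to them, and where a whole thing is asked for, a point or a joint stands for the part that bears it (a point fixed in the world has none). Each returns a list of dicts, best first, with "score" (0 to 1); they miss things now and then, are a little off and sometimes report something else, mostly with a low value. They report only what shows in the picture. A call takes as long as a camera call.
- ctrl.find_in(label, camera): "point" ([row, column] as shares, 0 to 1, of the picture: columns of its width, rows of its height, amid what is visible of it).
- ctrl.trace(label, camera): "region" (400x640 bool, what is visible of it) and "point" ([row, column] as shares, 0 to 1, of the picture: columns of its width, rows of its height, amid what is visible of it).
- ctrl.pinpoint(label, camera): "point" ([row, column] as shares, 0 to 1, of the picture: columns of its width, rows of its height: a listed point, or the origin of a listed thing).
Readings, each from a call of its own:
- ctrl.get_clock(): time.
- ctrl.get_q(): joint angles.
- ctrl.get_qvel(): joint speeds.
- ctrl.get_effort(): joint torques, N m.
- ctrl.get_ee_pos(): TCP position.
- ctrl.get_orientation(): TCP orientation.
- ctrl.get_ft_force(): force on the tool from outside, world axes, zero at the start.
- ctrl.get_wrist_torque(): the same for the moment, N m.
- ctrl.get_gripper_width(): finger opening in m.
- ctrl.get_finger_force(): force on a finger pad.
Only numpy, scipy, OpenCV 4.12 (cv2) and the standard library are available. Lean on these libraries where they do the work, as an engineer would, in place of code of your own. Each camera call takes 0.05 s, during which the arm holds its last target. There are 200 camera calls.

TASK

Clear the glue bottle, the tin and the cork block out of the caddy and stand all three upright on the black mat; only then fetch the long bar of dark handle wood from behind them and set it down centred in the open jaws of the red vise, on edge, resting on the ledge between the jaws and lying along them. With the bar in the vise, put the bottle, tin and block back upright, each centred on the same round mark of the caddy where it stood at the start. Tip nothing over, and leave the screwdriver, the brush and the oil can alone.

Things in the scene. Friction and masses are not known exactly. Their poses are not given: they have to be found in the camera images.
- caddy: Fixed pale wooden caddy: board 140 (x) by 290 (y) by 10 mm, rims 8 mm above it at the back (+x) and sides, open in front (-x). Origin: centre of its underside; the board's top is at z = +10 mm. Three round marks (dark circles, 70 mm across, drawn) at x = -18, y = -88, 0, +88 mm in its frame; one thing stands on each. The wooden bar lies behind them along y, at about x = +30 mm.
- mat: Fixed flat black rubber mat, 250 (x) by 150 (y) by 4 mm, on one side of the bench (left or right, the vise is on the other). Origin: centre of its underside.
- vise: Fixed red bench vise, jaws open. Origin: centre of its underside, below the middle of the gap. Jaws face each other along its x, 42 mm apart, each 70 mm long (y) and 25 mm thick; jaw tops at z = 71 mm. The ledge between them, on which work rests, is at z = 55 mm and 44 mm wide (y). Base 130 by 75 mm; the screw with cross bar reaches x = -90 mm at z = 46 mm.
- stock: Loose bar of dark handle wood, 24 (x) by 200 (y, long axis) by 40 mm (z), about 0.14 kg, lying on edge in the caddy. Origin: centre of its underside. Its front face is only 4 to 18 mm behind the bottle, tin and block.
- glue: Loose, closed white plastic glue bottle, upright: straight body 42 mm in diameter up to 74 mm, then a shoulder and a thin nozzle, 112 mm high in all, about 0.09 kg. Origin: centre of its underside.
- tin: Loose round metal tin with a lid, upright: 50 mm in diameter, lid 52 mm, 44 mm high, about 0.13 kg. Origin: centre of its underside.
- cork: Loose cork sanding block, 44 (x) by 50 (y) by 38 mm (z), about 0.06 kg. Origin: centre of its underside.
- driver: Bystander: screwdriver lying on the bench between the robot and the caddy. Origin: on its underside. Leave alone.
- brush: Bystander: wooden-handled bench brush, 170 mm long, lying beyond the caddy. Origin: on its underside. Leave alone.
- oil: Bystander: steel oil can, 54 mm in diameter, 85 mm high, standing beyond the caddy on the left. Origin: centre of its underside. Leave alone.

How it is judged:
By the outcome, as a careful person would: the job done as asked, in the order asked, and still so for the second after the job is handed in, with the robot touching nothing.
It also fails if it takes over 134 s, if anything falls off the work surface, if the arm or the gripper's body presses on something with over 40 N, if the wrist force passes 120 N, or if a joint passes its speed limit or range.

## Working session

There is one attempt and no reset: what is moved stays moved. The work goes in short steps, each a Python script; the robot and the scene stay as the last script left them, time stands still between calls to the robot, and variables do not carry over. Pictures are saved under pics/ and viewed, at most 14 in all, crops included, and the job is handed in when it is done.

```bash
ls; mkdir -p pics; python3 - <<'E'
from rig import ctrl
import cv2,numpy as np
for c in("top","side"):
    r=ctrl.capture(c); cv2.imwrite(f"pics/{c}0.png",r["frame"][:,:,::-1]); print(c,r["T"].round(3).tolist(),r["mtx"].round(1).tolist())
    np.savez(f"{c}0.npz",**r)
    for n in "caddy mat vise stock glue tin cork driver brush oil".split():
        for d in ctrl.trace(n,c)[:2]:
            m=d["region"]; z=r["depth"]; ok=m&(z>0); v,u=np.nonzero(ok)
            if len(v)==0: continue
            p=np.linalg.inv(r["mtx"])@np.stack([u,v,np.ones_like(u)])*z[ok]
            w=r["T"][:3,:3]@p+r["T"][:3,3:]
            print(c,n,round(d["score"],2),(np.array(d["point"])*[400,640]).round(),len(v),"med",np.median(w,1).round(3),"lo",np.percentile(w,2,axis=1).round(3),"hi",np.percentile(w,98,axis=1).round(3))
print(ctrl.get_clock())
E
```

```text
pics
top [[-0.032, -0.978, 0.205, 0.432], [-0.999, 0.033, -0.001, -0.001], [-0.005, -0.205, -0.979, 0.904], [0.0, 0.0, 0.0, 1.0]] [[411.0, 0.0, 318.3], [0.0, 411.0, 205.1], [0.0, 0.0, 1.0]]
top caddy 0.79 [207. 339.] 5532 med [ 0.591 -0.043  0.011] lo [ 0.533 -0.181  0.007] hi [0.674 0.1   0.021]
top mat 0.68 [274. 166.] 7968 med [0.482 0.335 0.005] lo [0.368 0.264 0.002] hi [0.606 0.407 0.008]
top vise 0.89 [274. 483.] 2908 med [ 0.459 -0.328  0.055] lo [ 0.385 -0.384  0.002] hi [ 0.53  -0.298  0.073]
top stock 0.73 [194. 337.] 1266 med [ 0.629 -0.038  0.05 ] lo [ 0.616 -0.129  0.018] hi [0.647 0.06  0.054]
top glue 0.89 [211. 379.] 443 med [ 0.585 -0.125  0.087] lo [ 0.571 -0.146  0.019] hi [ 0.608 -0.109  0.119]
top tin 0.71 [218. 299.] 494 med [0.58  0.044 0.054] lo [0.557 0.023 0.027] hi [0.604 0.069 0.058]
top cork 0.65 [216. 337.] 523 med [ 0.583 -0.041  0.048] lo [ 0.562 -0.065  0.021] hi [ 0.607 -0.016  0.052]
top driver 0.56 [285. 337.] 703 med [ 0.447 -0.034  0.023] lo [ 0.431 -0.092  0.003] hi [0.458 0.089 0.028]
top brush 0.89 [136. 332.] 1012 med [ 0.772 -0.043  0.018] 
[... 1122 characters left out ...]
.059 0.051] lo [0.559 0.027 0.01 ] hi [0.617 0.075 0.058]
side tin 0.74 [222. 330.] 441 med [0.577 0.06  0.052] lo [0.559 0.028 0.012] hi [0.604 0.075 0.058]
side cork 0.88 [201. 346.] 408 med [ 0.582 -0.023  0.045] lo [ 0.564 -0.059  0.011] hi [ 0.607 -0.009  0.052]
side driver 0.83 [233. 391.] 402 med [ 0.446 -0.021  0.021] lo [ 0.432 -0.083  0.003] hi [0.46  0.093 0.028]
side driver 0.62 [177. 363.] 442 med [ 0.586 -0.113  0.065] lo [ 0.572 -0.143  0.012] hi [ 0.61  -0.104  0.111]
side brush 0.72 [181. 294.] 581 med [ 0.772 -0.032  0.017] lo [ 0.758 -0.136 -0.   ] hi [0.801 0.025 0.023]
side oil 0.74 [248. 227.] 747 med [0.708 0.28  0.07 ] lo [0.694 0.252 0.01 ] hi [0.74  0.297 0.088]
1.1
```

View pics/top0.png

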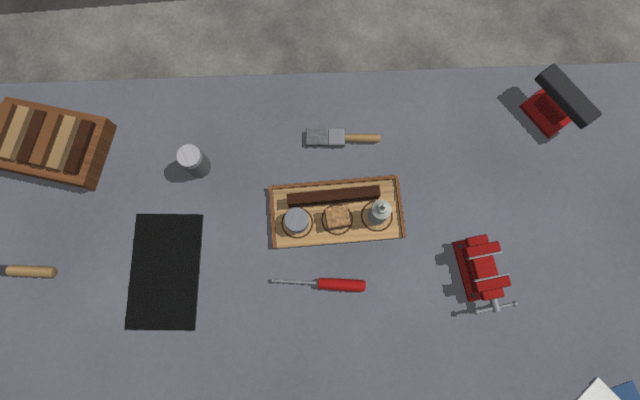

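```bash
python3 - <<'E'
import numpy as np,cv2
r=np.load("top0.npz"); f=r["frame"]; cv2.imwrite("pics/crop0.png",cv2.resize(f[165:250,255:425,::-1],None,fx=4.5,fy=4.5,interpolation=cv2.INTER_CUBIC))
cv2.imwrite("pics/vise0.png",cv2.resize(f[220:330,420:550,::-1],None,fx=4.5,fy=4.5,interpolation=cv2.INTER_CUBIC))
E
```

```text
(no output)
```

View pics/crop0.png

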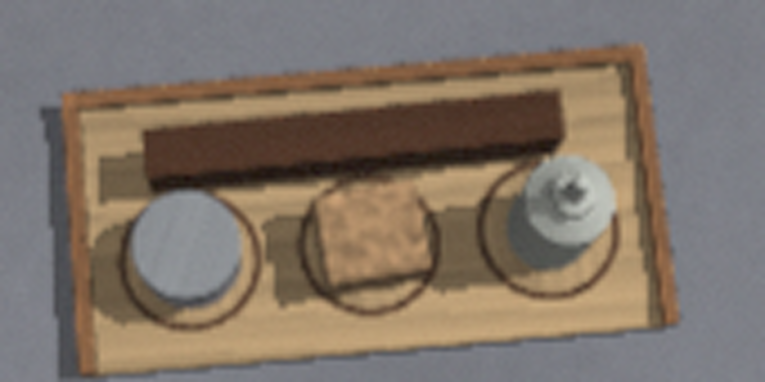

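View pics/vise0.png

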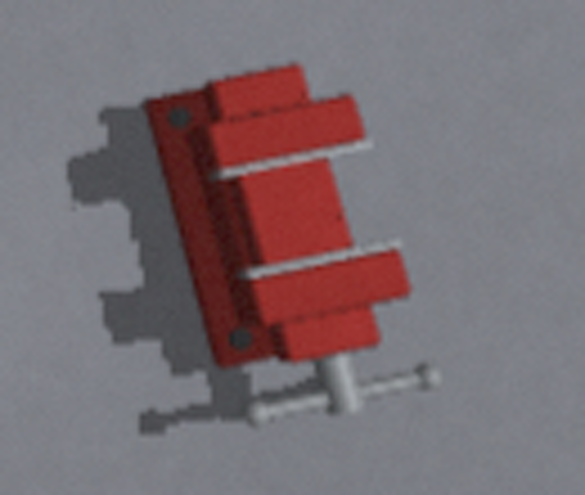

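The top view shows the tin at pixel (297,221), the cork at (337,216) and the glue at (380,212), all in front of the bar at (333,197). The mat is on the left at (165,272). The vise is on the right at (485,270), with its screw towards the robot and turned by about 10–15°. The network results agree with this. Next I'll get precise poses.

```bash
cat > h.py <<'E'
from rig import ctrl
import numpy as np,cv2
def cloud(r,mask):
    z=r["depth"]; ok=mask&(z>0); v,u=np.nonzero(ok)
    p=np.linalg.inv(r["mtx"])@np.stack([u,v,np.ones_like(u)])*z[ok]
    return (r["T"][:3,:3]@p+r["T"][:3,3:]).T
def box(w,a,b):
    p=w[(w[:,2]>a)&(w[:,2]<b)]; q=cv2.minAreaRect((p[:,:2]*1000).astype(np.float32))
    return len(p),np.round(q[0],1),np.round(q[1],1),round(q[2],1),"mean",(p.mean(0)*1000).round(1)
R=lambda yaw:np.array([[np.cos(yaw),np.sin(yaw),0],[np.sin(yaw),-np.cos(yaw),0],[0,0,-1.]])
def look(c,tag=None):
    r=ctrl.capture(c)
    if tag: cv2.imwrite(f"pics/{tag}.png",r["frame"][:,:,::-1])
    return r
E
python3 - <<'E'
from h import *
for c in("top","side"):
    r=look(c)
    for n,a,b in (("caddy",.005,.03),("mat",-1,1),("vise",.066,.08),("stock",.045,.06),("glue",.075,.13),("glue",.105,.13),("tin",.05,.065),("cork",.044,.056)):
        d=ctrl.trace(n,c)
        w=cloud(r,d[0]["region"])
        try: print(c,n,*box(w,a,b))
        except Exception as e: print(n,e)
print(ctrl.get_orientation().round(3))
E
```

```text
top caddy 5166 [604.1 -40.7] [140.5 289.9] 3.0 mean [597.3 -41.3  12.1]
top mat 7857 [485.5 337.5] [154.  249.7] 87.4 mean [483.2 335.8   4.8]
top vise 871 [ 470.4 -337.8] [91.8 70.1] 9.5 mean [ 469.2 -337.3   70.7]
top stock 1059 [633.  -34.8] [ 25.3 199.9] 3.4 mean [632.6 -34.6  50.5]Traceback (most recent call last):
  File "<stdin>", line 6, in <module>
IndexError: list index out of range
```

```bash
python3 - <<'E'
from h import *
for c in("top","side"):
    r=look(c)
    for n,a,b in (("vise",.066,.08),("stock",.045,.06),("glue",.075,.13),("glue",.105,.13),("tin",.05,.065),("cork",.044,.056)):
        d=ctrl.trace(n,c)
        if d: print(c,n,round(d[0]["score"],2),*box(cloud(r,d[0]["region"]),a,b))
E
```

```text
top vise 0.73 866 [ 470.5 -338.1] [92.4 70. ] 10.2 mean [ 469.2 -337.1   70.6]
top stock 0.7 1041 [633.3 -34.5] [ 25.4 199.7] 3.6 mean [632.4 -33.2  50.5]
top glue 0.62 337 [ 590.2 -129. ] [39.9 39.8] 41.2 mean [ 588.6 -127.6   91.3]
top glue 0.62 23 [ 590.5 -128.5] [7.9 6. ] 0.8 mean [ 590.  -128.1  115.4]
top tin 0.96 458 [581.4  46.9] [48.6 49.3] 89.7 mean [581.3  46.1  54.7]
top cork 0.7 476 [586.1 -41. ] [43.9 49.6] 7.6 mean [585.4 -40.9  48.5]
side vise 0.96 237 [ 471.3 -332.3] [91.1 70.3] 8.6 mean [ 472.3 -328.2   69.5]
side stock 0.61 494 [624.5 -31.3] [ 46.9 203.9] 3.0 mean [632.9 -23.7  49.9]
side glue 0.86 176 [ 589.7 -121.7] [39.1 40.9] 35.8 mean [ 589.2 -118.8   90.8]
side glue 0.86 16 [ 592.1 -125.1] [7.2 7.4] 83.7 mean [ 591.8 -124.6  114.2]
side tin 0.91 245 [584.6  49. ] [48.4 55.2] 35.5 mean [582.5  51.6  54.2]
side cork 0.78 208 [584.4 -19.7] [44.7 88.1] 7.9 mean [587.  -33.9  48. ]
```

```bash
cat >> h.py <<'E'
D=np.pi/180; UP=.20
# name: caddy grasp xy, yaw, mat xy, grasp height of TCP above base, opening, mark xy
P=dict(glue=((.5903,-.1287),3.3*D,(.565,.336),.045,.062,(.5907,-.1293)),
       tin=((.5814,.0465),3.3*D,(.405,.336),.010,.070,(.5815,.0462)),
       cork=((.5861,-.0410),7.6*D,(.485,.336),.006,.070,(.5861,-.0416)))
def pick(xy,yaw,z,op,grip=40,up=UP):
    ctrl.move_gripper(op)
    ctrl.move_to([*xy,up],R(yaw)); ctrl.move_l([*xy,z+.03],v=.3); ctrl.move_l([*xy,z],v=.1)
    ctrl.move_gripper(0,force=grip); print("grip",round(ctrl.get_gripper_width(),4),np.round(ctrl.get_finger_force(),1),ctrl.get_ee_pos().round(4))
    ctrl.move_l([*xy,z+.03],v=.12); ctrl.move_l([*xy,up],v=.3); print(" held",round(ctrl.get_gripper_width(),4))
def place(xy,yaw,z,op,up=UP):
    ctrl.move_to([*xy,up],R(yaw)); ctrl.move_l([*xy,z+.025],v=.3); ctrl.move_l([*xy,z+.001],v=.06)
    ctrl.move_gripper(op); ctrl.move_l([*xy,z+.04],v=.12); ctrl.move_l([*xy,up],v=.35); print(" t",round(ctrl.get_clock(),1))
E
python3 - <<'E'
from h import *
print(ctrl.get_orientation().round(2).tolist())
for n,(x,y),w in (("glue",(.59,-.129),3.3),("mat",(.565,.336),0),("mat",(.405,.336),0),("stock",(.633,-.035),93.5),("stock",(.633,-.035),-86.5),("vise",(.4705,-.338),99.8),("vise",(.4705,-.338),-80.2)):
    q=ctrl.solve_ik([x,y,.2],R(w*D)); print(n,w,None if q is None else np.round(q,2))
n="glue"; c,w,m,h,op,k=P[n]; pick(c,w,.01+h,op); place(m,0,.004+h,op)
look("top","a1")
E
```

```text
[[0.97, 0.25, -0.0], [0.25, -0.97, 0.0], [-0.0, -0.0, -1.0]]
glue 3.3 [-0.22  0.35  1.71 -0.    1.08  1.3 ]
mat 0 [ 0.53  0.43  1.59 -0.    1.12  2.11]
mat 0 [ 0.69  0.23  1.88 -0.    1.03  2.26]
stock 93.5 [-0.06  0.4   1.64 -0.    1.1  -0.12]
stock -86.5 None
vise 99.8 [-0.63  0.31  1.76 -0.    1.06 -0.8 ]
vise -80.2 [-0.63  0.31  1.76 -0.    1.06  2.35]
grip 0.0409 40.4 [ 0.591  -0.1288  0.0562]
 held 0.0411
 t 11.1
```

View pics/a1.png

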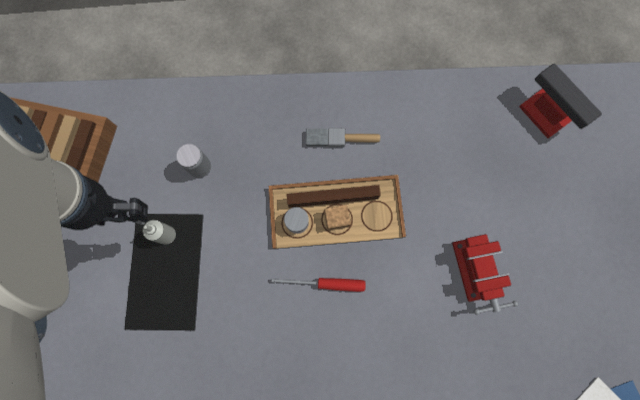

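The bottle stands on the mat at pixel (158,232) and its mark at (377,215) is empty. Tin and cork are next.

```bash
python3 - <<'E'
from h import *
for n in("tin","cork"):
    c,w,m,h,op,k=P[n]; pick(c,w,.01+h,op); place(m,0,.004+h,op)
r=look("top","a2")
for n,a,b in (("stock",.045,.06),("tin",.04,.065),("cork",.036,.056),("glue",.1,.13)):
    d=ctrl.trace(n,"top")
    if d: print(n,round(d[0]["score"],2),*box(cloud(r,d[0]["region"]),a,b))
E
```

```text
grip 0.0505 40.7 [0.5821 0.0465 0.0212]
 held 0.0506
 t 18.9
grip 0.0497 42.3 [ 0.5869 -0.0411  0.017 ]
 held 0.0496
 t 27.2
stock 0.64 1051 [633.  -34.9] [ 24.9 199.9] 3.8 mean [632.6 -34.8  50.5]
tin 0.97 552 [404.7 334.4] [50.2 50.7] 49.9 mean [404.9 333.4  48.4]
cork 0.88 525 [483.7 334.5] [50.6 43.6] 89.1 mean [483.8 333.5  42.4]
glue 0.65 26 [564.2 334. ] [5.5 7.5] 58.7 mean [564.2 333.7 109.6]
```

View pics/a2.png

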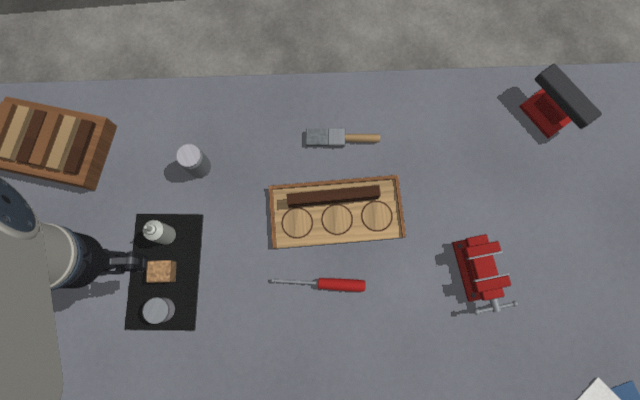

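All three stand on the mat: glue (158,232), cork (161,271) and tin (158,310). The bar is untouched at (333,197). The camera reads about 2 mm low in y relative to the arm, so I'll correct for that. Bar to the vise next.

```bash
python3 - <<'E'
from h import *
pick((.6335,-.0330),93.6*D,.028,.046,grip=80,up=.22)
ctrl.move_to([.4712,-.3362,.22],R(99.8*D)); ctrl.move_l([.4712,-.3362,.115],v=.25)
r=look("side","b1")
r=look("top"); d=ctrl.trace("stock","top")
if d: print(*box(cloud(r,d[0]["region"]),.09,.16))
print(ctrl.get_ee_pos(),ctrl.get_clock())
E
```

```text
grip 0.0226 79.6 [ 0.6343 -0.033   0.0291]
 held 0.0223
849 [ 465.3 -294.9] [ 24.  113.5] 9.6 mean [ 464.3 -289.6  136.7]
[ 0.47265344 -0.33687865  0.11707181] 34.3667
```

View pics/b1.png

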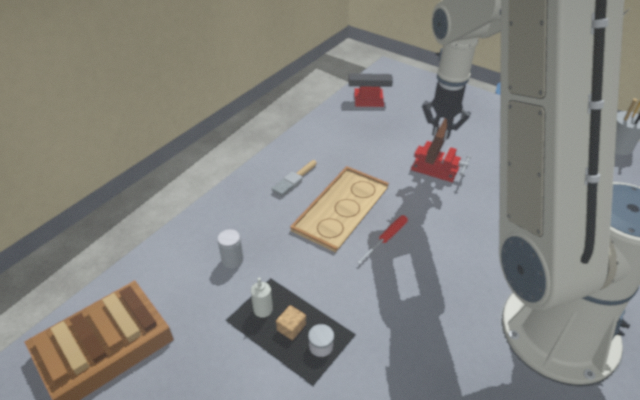

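The bar hangs level above the jaws at (437,150), and the three things stand upright on the mat. The bar sits about 2 mm too far in +x, so I'll correct that and lower it.

```bash
python3 - <<'E'
from h import *
xy=(.4698,-.3364)
ctrl.move_l([*xy,.088],v=.15); ctrl.move_l([*xy,.073],v=.04)
print(ctrl.get_ee_pos().round(4),ctrl.get_ft_force().round(1))
ctrl.move_gripper(.046); ctrl.move_l([*xy,.12],v=.1); ctrl.move_l([*xy,.22],v=.3)
ctrl.move_to([.485,.05,.25],R(60*D))
r=look("top","b2")
for n,a,b in (("stock",.085,.11),("vise",.066,.08),("cork",.036,.056),("tin",.04,.06),("glue",.1,.13)):
    d=ctrl.trace(n,"top")
    if d: print(n,round(d[0]["score"],2),*box(cloud(r,d[0]["region"]),a,b))
print(ctrl.get_clock())
cv2.imwrite("pics/b2c.png",cv2.resize(r["frame"][220:330,420:550,::-1],None,fx=4.5,fy=4.5))
E
```

```text
[ 0.4701 -0.3367  0.074 ] [-2.6  1.9 12.7]
stock 0.67 1298 [ 470.4 -338.2] [ 24.  200.8] 9.9 mean [ 470.1 -336.2   95.7]
vise 0.85 851 [ 470.5 -337.8] [92.1 69.3] 9.9 mean [ 469.  -336.6   70.6]
glue 0.67 0 [0. 0.] [0. 0.] 0.0 mean [nan nan nan]
38.4167h.py:9: RuntimeWarning: Mean of empty slice.
  return len(p),np.round(q[0],1),np.round(q[1],1),round(q[2],1),"mean",(p.mean(0)*1000).round(1)
  ret = um.true_divide(
```

View pics/b2c.png

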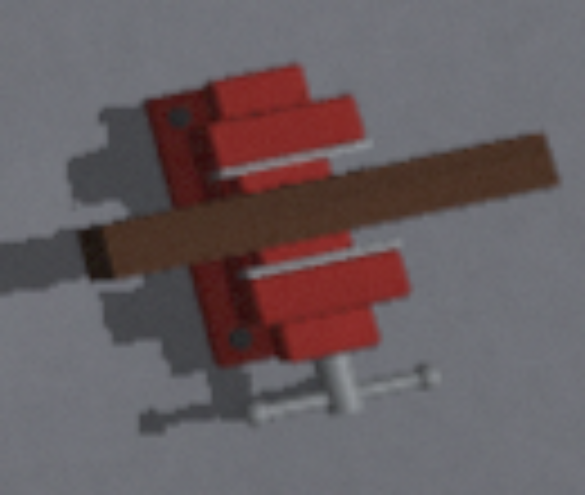

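The bar lies centred between the jaws (crop 320,205) and matches the vise centre within 1 mm. Its top is at z≈95 mm, so it rests on the ledge. Now I'll put the three things back.

```bash
python3 - <<'E'
from h import *
for n in("tin","cork","glue"):
    c,w,m,h,op,k=P[n]; pick(m,0,.004+h,op); place((c[0],k[1]+.0018),w,.01+h,op)
ctrl.move_to([.35,-.15,.35],R(0))
r=look("top","c1")
for n,a,b in (("stock",.085,.11),("vise",.066,.08),("caddy",.005,.03),("tin",.05,.065),("cork",.044,.056),("glue",.075,.13),("glue",.105,.13)):
    d=ctrl.trace(n,"top")
    if d: print(n,round(d[0]["score"],2),*box(cloud(r,d[0]["region"]),a,b))
E
```

```text
grip 0.0507 40.5 [0.4055 0.3364 0.0151]
 held 0.0508
 t 46.6
grip 0.0493 42.4 [0.4856 0.3365 0.011 ]
 held 0.0496
 t 54.5
grip 0.0405 41.0 [0.5657 0.3364 0.0501]
 held 0.041
 t 62.5
stock 0.93 1286 [ 470.4 -338. ] [ 24.  200.7] 9.9 mean [ 470.2 -336.3   95.7]
vise 0.84 860 [ 470.2 -337.7] [91.8 69.6] 9.3 mean [ 469.1 -336.8   70.5]
caddy 0.82 6808 [604.2 -40.9] [140.5 290.7] 3.1 mean [606.1 -41.1  11.9]
tin 0.71 462 [581.4  46.9] [48.3 49.3] 88.9 mean [580.8  47.2  54.6]
cork 0.96 465 [584.3 -40.6] [43.1 49.5] 8.0 mean [583.7 -40.2  48.5]
glue 0.7 337 [ 590.1 -127.5] [38.9 41.3] 87.7 mean [ 588.2 -126.9   91.4]
glue 0.7 19 [ 589.3 -128. ] [7.3 5.8] 70.3 mean [ 589.1 -127.4  116.6]
```

View pics/c1.png

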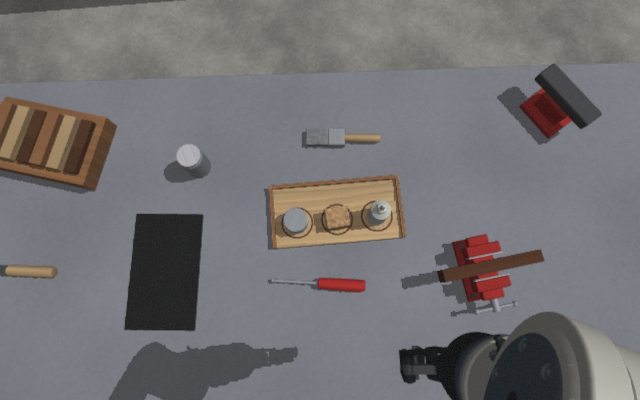

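The tin (296,221), cork (338,217) and glue (380,212) are upright and within about 2 mm of their marks. The bar is centred in the vise at (490,265), and the bystanders haven't moved.

```bash
python3 -c "
from rig import ctrl
print(ctrl.sign_off())"
```

```text
the job is handed in; nothing more can be done
None
```

The job is done and handed in at about 64 s on the robot's clock: the bar lies centred in the vise, and the bottle, tin and block stand upright within about 2 mm of their marks, with the screwdriver, brush and oil can untouched.

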